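# Slow the polishing wheel to dressing speed and open its guard

### The job

Slow the polishing wheel to its dressing speed: swing the speed lever on the grey control box round until its nose points at the small upright setting tab on the box. Only then swing the wheel hood's splash-guard door open by its handle to about a right angle and leave it so. Leave the lever on its setting, do not shift the tab, and leave everything else on the bench where it is.

Things in the scene. Friction and masses are not known exactly. Their poses are not given: they have to be found in the camera images.
- lever_pivot (a point): point on the lever's vertical pivot axis, 72 mm above the table, at mid-thickness of the lever bar. The pivot is near the far edge of the grey control box (250 mm deep, 340 wide, 50 tall, fixed to the bench, but placed differently each time), whose top is marked with white ticks on an arc round the pivot
- lever_knob (a point): centre of the lever's knob: an upright black cylinder, 36 mm across, 77 to 137 mm above the table (this point 107 mm), on the level steel lever bar, 135 mm from the pivot axis. The bar is 22 mm wide, 67 to 77 mm above the table. A sideways push of 2 to 3 N on the knob turns it and it stays where it is left. Seen from above it must turn clockwise, 20 to 97 degrees, to reach the tab
- lever_nose (a point): tip of the thin steel nose at the outer end of the lever, 170 mm from the pivot axis, 72 mm above the table; its x axis points outwards along the lever
- lever (a joint): lever angle, rad: 0 at the slow stop, 2.0 at the fast stop; grows anticlockwise seen from above; at 1.0 the lever points straight out over the middle of the box's front (the robot's side)
- tab (a joint): angle of the setting tab on the same scale as the lever: the lever is on its setting when both joints read the same. The tab is clamped firmly and is not to be moved
- tab_top (a point): centre of the top of the setting tab: an upright steel plate, 12 mm wide and 26 mm long (radially), on a 34 x 34 mm foot that stands on the box's top face. It is 190 mm from the pivot axis (upright from 177 to 203 mm), just outside the lever's reach; its top is 85 mm above the table. Its x axis points outwards from the pivot
- guard_handle (a point): grip point on the guard door's handle: an upright round steel bar, 12 mm in diameter, 49 mm out from the middle of the door panel and 175 mm from the hinge along the door, reaching from 119 to 235 mm above the table. This point is 210 mm up. Two stays join the bar to the door 135 and 175 mm up; above them it is free
- guard_hinge (a point): point on the door's vertical hinge axis, 210 mm above the table, at the end of the hood's front that is nearer the robot. The hood is a white steel box 250 mm wide, 200 mm deep, 240 mm tall on the robot's left, fixed to the bench; its open front with the wheel looks towards the robot's right
- guard (a joint): opening angle of the guard door, rad: 0 shut (as it starts), 1.57 a right angle, stop at 1.9. A plain aluminium panel 245 mm wide, 8 mm thick, 35 to 235 mm above the table; no latch; about 1 N at the handle moves it and it stays where it is left. Opens clockwise seen from above: the free end swings towards the robot's right, then towards the robot
- stone_pink: bystander: dull pink abrasive stone, 90 x 40 x 28 mm; leave it
- stone_long: bystander: grey abrasive stone, 140 x 32 x 22 mm; leave it
- wood_block: bystander: wooden block, 110 x 60 x 30 mm; leave it
- jar: bystander: white jar with steel cap, 72 mm across, 85 mm tall; leave it
- bowl: bystander: steel bowl, 120 mm across, 55 mm tall; leave it
- brush: bystander: hand brush lying on its side; leave it

How it is judged:
By the outcome, as a careful person would: the job done as asked, in the order asked, and still so for the second after the job is handed in, with the robot touching nothing.
It also fails if it takes over 72 s, if anything falls off the work surface, if the arm or the gripper's body presses on something with over 40 N, if the wrist force passes 120 N, or if a joint passes its speed limit or range.

### The arm

A 7-joint arm with a two-finger parallel gripper is mounted at the origin on the work surface. World frame = base frame: x ahead of the robot, y to its left, z up, the work surface at z = 0. Lengths are in m, angles in rad, forces in N, time in s.
With the tool pointing down it reaches from about 0.4 to 0.9 m from the base axis. Payload 5.6 kg.
Tool frame: the origin (TCP) lies on the centre line of the jaws, within the pads' length; the fingertips stand 17 mm ahead of it and the grasp point (between the pads) lies 2 mm behind it; z points along the fingers, y is the direction in which the jaws open and shut (so a half turn about z gives the same grasp; the last joint's range is limited). The gripper opens to 92 mm and grips with 3 to 60 N. Pads are 20 mm wide; open, the fingers measure 128 mm over their backs; the gripper's body (75 mm by 189 mm) begins 69 mm behind the grasp point.
Start: joints at [-1.305, 0.468, -0.012, 1.603, 0.006, 1.071, -0.056], TCP at [0.198, 0.619, 0.232] pointing down, gripper open.
Joint ranges: [-2.53, 2.53], [-0.31, 2.02], [-1.57, 1.55], [0.28, 2.44], [-1.29, 4.43], [0.15, 1.84], [-2.92, 2.92]. Speed limits (rad/s): [2.57, 2.57, 3.14, 3.14, 3.14, 3.14, 3.14].

### API

Orientations are given as a rotation vector (axis times angle).
In Python, from bench import telemetry, cams, arm gives the robot as it stands. The module is installed in compiled form; this text tells all that it offers.
- The arm moves only by the tool arm_command, never from a script. Its argument "rows" is a list of rows, each an object of numbers: "tx", "ty", "tz": the shift along the world's x, y, z normalised to -1 to 1, where 1 is 3 cm; "wx", "wy", "wz": the turn, a rotation vector about the world's x, y, z normalised to -1 to 1, where 1 is 0.1 rad. A call has 1 to 8 rows; each row shifts and turns the pose as measured when the row begins; what a row does not reach is not made up. A row lasts 1/8 s, in which the tool goes at most 62.5 mm and 10.7 degrees, less where a joint would pass 70% of its speed; a pose out of reach is approached as far as the arm can. A call with a number of a shift or a turn outside -1 to 1 is refused whole. A call with a gripper value outside its range is refused whole. "hand" is the opening, from -1 (shut) to 1 (fully open), set as the call begins (left out, the last holds). The fingers move at their own pace and stop on an object; "force" is the grip in N (left out, the last holds). Time passes only in rows, so rows that do not move let the fingers close. It gives the time, the measured TCP pose, the force and the opening at its end, in the units of the state.
- telemetry.read_state(): the state, without advancing time (a new reading comes with each control period).
- cams.capture(name): name is "scene" or "top"; returns a dict with "frame" (400x640x3 uint8, red, green, blue), "range_z" (400x640 float32, m along the optical axis (not along the pixel's ray), 0 where there is no reading), "vfov" (degrees; the focal length in pixels is half the picture's height over the tangent of half this angle, whatever the lens; pixels are square), "cx", "cy" (the principal point, pixels), "R" (3x3) and "t" (3): a world point X has camera coordinates R X + t. Camera axes: x right, y down, z forward; pixel columns grow to the right and rows downward; lengths in m; the calibration is good to about 2 mm. A picture is of the moment at which its call begins.
- arm.finish_job(): hands the job in, once; it reports no verdict.
Trained networks look in a picture, given as the dict that the camera call returned (one of the last four; its "shot" number tells which), for a name from the list of things; names that differ only in an ending like _2 or _b are one class to them, and where a whole thing is asked for, a point or a joint stands for the part that bears it (a point fixed in the world has none). Each returns a list of dicts, best first, with "p" (0 to 1); they miss things now and then, are a little off and sometimes report something else, mostly with a low value. They report only what shows in the picture. A call takes as long as a camera call.
- cams.trace(picture, label): "region" (400x640 bool, what is visible of it) and "bbox" ([left, top, right, bottom] in pixels, round what is visible of it).
The state is a dict: "time": time; "qpos": joint angles; "joint_velocities": joint speeds; "effort": joint torques, N m; "tcp_pos": TCP position; "tool_rot": TCP orientation; "wrist_force": force on the tool from outside, world axes, zero at the start; "moment": the same for the moment, N m; "width": finger opening in m.
Only numpy, scipy, OpenCV 4.12 (cv2) and the standard library are available. Lean on these libraries where they do the work, as an engineer would, in place of code of your own. Each camera call takes 0.05 s, during which the arm holds its last target.

## Working session

There is one attempt and no reset: what is moved stays moved. The work goes in short steps, Python scripts to look and compute and a tool call to move; the robot and the scene stay as the last step left them, time stands still between calls to the robot, and variables do not carry over. Pictures are saved under pics/ and viewed, and the job is handed in when it is done.

Besides the shell and the picture viewer there is one more tool, called after "Request:" as a command line: name --argument value ..., lists and objects as JSON in quotes. arm_command: Moves the arm, as the interface text tells. Scaled input: -1 to 1 covers 3 cm each way for a shift and 0.1 rad each way for a turn. Its arguments: {"type":"object","properties":{"rows":{"type":"array"},"hand":{"type":"number"},"force":{"type":"number"}},"required":["rows"]}

```bash
mkdir -p pics
cat > h.py <<'E'
import numpy as np, cv2
from bench import telemetry, cams, arm
def K(c):
    f=200/np.tan(np.radians(c["vfov"])/2); return f,c["cx"],c["cy"]
def cloud(c):
    f,cx,cy=K(c); z=c["range_z"].astype(float)
    v,u=np.mgrid[0:400,0:640]
    P=np.stack([(u-cx)/f*z,(v-cy)/f*z,z],-1)
    return (P-np.array(c["t"]))@np.array(c["R"])
def proj(c,X):
    f,cx,cy=K(c); p=np.array(c["R"])@np.array(X)+np.array(c["t"]); return f*p[0]/p[2]+cx,f*p[1]/p[2]+cy
def ray_z(c,u,v,z):
    f,cx,cy=K(c); R=np.array(c["R"]);t=np.array(c["t"]); o=-R.T@t; d=R.T@np.array([(u-cx)/f,(v-cy)/f,1]); return o+d*(z-o[2])/d[2]
def save(c,n): cv2.imwrite("pics/"+n,c["frame"][:,:,::-1])
E
python3 - <<'E'
from h import *
print(telemetry.read_state())
for n in ("scene","top"):
    c=cams.capture(n); save(c,n+"0.png"); P=cloud(c)
    print(n,c["vfov"],c["cx"],c["cy"],(-np.array(c["R"]).T@np.array(c["t"])).round(3))
    for l in ["lever_knob","lever_nose","tab_top","guard_handle","lever","guard","tab"]:
        for r in cams.trace(c,l)[:2]:
            m=r["region"]&(c["range_z"]>0)
            if m.sum()==0: print(l,"empty");continue
            q=P[m]; print(l,round(r["p"],2),np.array(r["bbox"]),m.sum(),np.median(q,0).round(3),q.min(0).round(3),q.max(0).round(3))
E
```

```text
{'time': 0.0, 'qpos': array([-1.30500079,  0.46834655, -0.0116187 ,  1.60359876,  0.00601098,
        1.07142333, -0.05630098]), 'joint_velocities': array([-0.00105974,  0.0009422 ,  0.00043276, -0.00014492, -0.00120654,
        0.00018971,  0.00059238]), 'effort': array([-5.99549239e-04, -5.20571029e+01, -1.25725946e-02, -2.43754542e+01,
       -5.66133508e-02,  1.69606082e-02,  1.63755567e-04]), 'tcp_pos': array([0.19743417, 0.61871366, 0.23067051]), 'tool_rot': array([-4.83178586e-01, -3.10406728e+00,  2.72607085e-03]), 'wrist_force': array([-0.33106539,  0.57173926,  0.84834976]), 'moment': array([-0.03350449,  0.00254852,  0.00714139]), 'width': 0.0922107181780626}
scene 47.53856434234909 316.4206749478338 199.72985434809314 [ 1.202 -0.709  1.131]
lever_knob 0.86 [231.5 219.8 292.2 258.6] 690 [ 0.525 -0.353  0.083] [ 0.426 -0.394  0.044] [ 0.619 -0.289  0.141]
lever_nose 0.82 [228.7 220.1 286.7 260.8] 680 [ 0.528 -0.352  0.083] [ 0.453 -0.394  0.045] [ 0.619 -0.276  0.141]
tab_top 0.54 [240.3 203.  251.1 224.4] 149 [ 0.414 -0.311  0.058] [ 0.329 -0.325 -0.005] [ 0.428 -0.265  0.
[... 804 characters left out ...]
 -0.391  0.049] [ 0.625 -0.29   0.143]
lever_nose 0.91 [363.4 193.5 407.3 255.4] 636 [ 0.529 -0.346  0.085] [ 0.459 -0.4    0.047] [ 0.618 -0.29   0.143]
tab_top 0.67 [361.2 268.  376.4 281.9] 160 [ 0.408 -0.302  0.059] [ 0.393 -0.323  0.046] [ 0.426 -0.29   0.089]
guard_handle 0.62 [109.7 158.7 165.6 269.9] 3344 [0.538 0.292 0.163] [ 0.415  0.233 -0.005] [0.733 0.394 0.24 ]
lever 0.91 [362.1 193.  408.5 256.3] 770 [ 0.536 -0.343  0.079] [ 0.454 -0.41   0.045] [ 0.629 -0.29   0.143]
guard 0.56 [114.  155.9 165.8 264.9] 3221 [0.539 0.291 0.165] [ 0.416  0.233 -0.001] [0.672 0.311 0.238]
tab 0.42 [361.3 265.3 376.3 284.3] 165 [ 0.408 -0.303  0.059] [ 0.393 -0.327  0.049] [ 0.425 -0.29   0.089]
```

View pics/scene0.png

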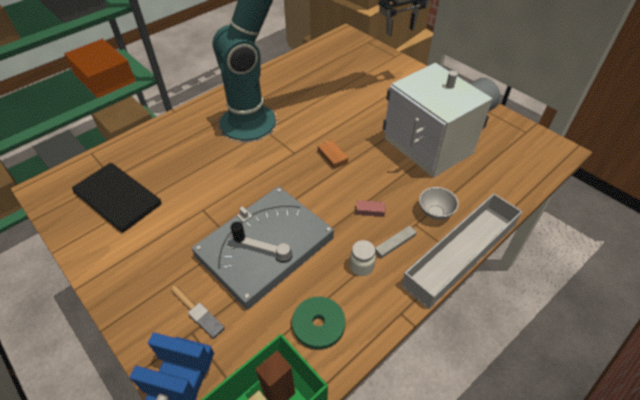

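View pics/top0.png

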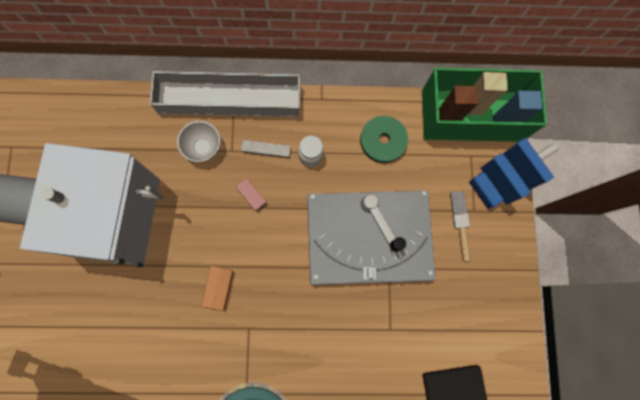

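Run:
```python
from h import *
for n,(a,b,c0,d) in (("top",(340,160,440,310)),("scene",(200,190,310,290))):
    c=cams.capture(n); im=c["frame"][b:d,a:c0,::-1]; s=5 if n=="scene" else 4
    cv2.imwrite(f"pics/z_{n}.png",cv2.resize(im,None,fx=s,fy=s,interpolation=cv2.INTER_CUBIC))
```

```text
(no output)
```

View pics/z_top.png

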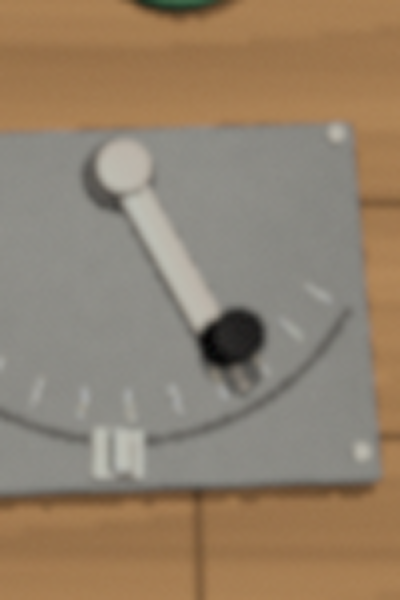

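View pics/z_scene.png

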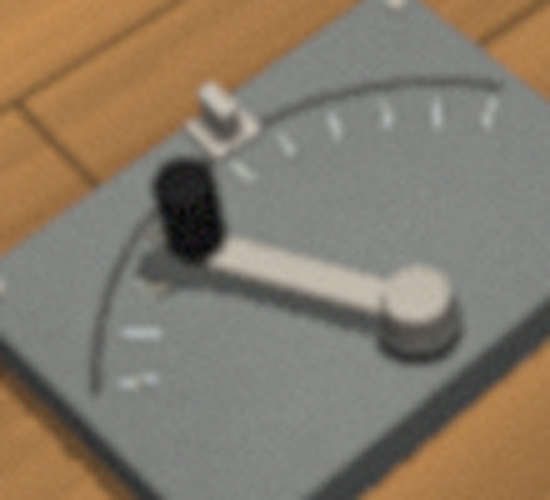

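The top view shows the pivot at about (371,201), the knob at (399,243), the tab at (371,272) and the door handle near (148,192). The tab is clockwise from the lever. I'll fit these positions next.

```bash
cat > fit.py <<'E'
from h import *
def blob(P,c,lo,hi,ctr,r,name,rgb=None):
    m=(P[...,2]>lo)&(P[...,2]<hi)&(np.hypot(P[...,0]-ctr[0],P[...,1]-ctr[1])<r)&(c["range_z"]>0)
    q=P[m]
    if len(q)<5: print(name,len(q)); return
    mn,mx=np.percentile(q,3,axis=0),np.percentile(q,97,axis=0)
    (cx,cy),rr=cv2.minEnclosingCircle(q[:,:2].astype(np.float32))
    print(name,len(q),"med",np.median(q,0).round(4),"mean",q.mean(0).round(4),"mid",((mn+mx)/2).round(4),"circ",round(cx,4),round(cy,4),round(rr,4))
E
python3 - <<'E'
from fit import *
for n in ("top","scene"):
    c=cams.capture(n); P=cloud(c); print(n)
    if n=="top": u=[(371,201),(399,243),(371,272)]
    else: u=[(284,248),(237,226),(243,209)]
    pts=[]
    for (a,b) in u: pts.append(np.median(P[b-1:b+2,a-1:a+2].reshape(-1,3),0)); print((a,b),pts[-1].round(4))
    blob(P,c,pts[0][2]-.006,pts[0][2]+.008,pts[0],.03,"pivot")
    blob(P,c,.128,.15,pts[1],.03,"knob")
    blob(P,c,.078,.095,pts[2],.03,"tab")
    blob(P,c,.052,.062,pts[2],.03,"foot")
    # box top
    m=(abs(P[...,2]-.05)<.006)&(P[...,1]<-.1)&(P[...,0]<.75)&(c["range_z"]>0)
    mm=cv2.morphologyEx(m.astype(np.uint8),cv2.MORPH_OPEN,np.ones((5,5)))
    k,l,st,_=cv2.connectedComponentsWithStats(mm); i=1+np.argmax(st[1:,4]); q=P[l==i]
    print("box",cv2.minAreaRect(q[:,:2].astype(np.float32)))
    # hood / handle
    m=(P[...,2]>.225)&(P[...,2]<.25)&(P[...,1]>.1)&(P[...,0]>.2)
    q=P[m]; print("hoodtop",len(q),cv2.minAreaRect(q[:,:2].astype(np.float32)))
    if n=="top": a,b,e,d=100,140,180,280
    else: a,b,e,d=370,60,510,180
    cv2.imwrite(f"pics/h_{n}.png",cv2.resize(c["frame"][b:d,a:e,::-1],None,fx=4,fy=4,interpolation=cv2.INTER_CUBIC))
E
```

```text
top
(371, 201) [ 0.5999 -0.3094  0.0879]
(399, 243) [ 0.4821 -0.372   0.1357]
(371, 272) [ 0.4104 -0.3073  0.0856]
pivot 154 med [ 0.5979 -0.3089  0.0873] mean [ 0.5982 -0.3085  0.0873] mid [ 0.5984 -0.3091  0.0874] circ 0.5993 -0.3087 0.0192
knob 153 med [ 0.4797 -0.3739  0.136 ] mean [ 0.4805 -0.3736  0.136 ] mid [ 0.4804 -0.3745  0.1359] circ 0.4806 -0.3745 0.0179
tab 51 med [ 0.408  -0.3072  0.0851] mean [ 0.4091 -0.3072  0.0849] mid [ 0.4092 -0.3072  0.0856] circ 0.4092 -0.3075 0.0129
foot 144 med [ 0.4097 -0.3007  0.0565] mean [ 0.4104 -0.3047  0.0563] mid [ 0.4133 -0.3071  0.0567] circ 0.4114 -0.3079 0.0293
box ((0.5092562437057495, -0.3137570023536682), (0.24975766241550446, 0.3397875726222992), 2.7593019008636475)
hoodtop 9681 ((0.5552275776863098, 0.3693275451660156), (0.2641114592552185, 0.251264363527298), 84.23187255859375)
scene
(284, 248) [ 0.6025 -0.3074  0.0867]
(237, 226) [ 0.4853 -0.3741  0.1342]
(243, 209) [ 0.4095 -0.3072  0.085 ]
pivot 128 med [ 0.6009 -0.3113  0.0863] mean [ 0.6008 -0.3105  0.0861] mid [ 0.6002 -0.3102  0.0859] circ 0.6003 -0.3115 0.0207
knob 109 med [ 0.4837 -0.3759  0.1347] mean [ 0.4836 -0.3758  0.1344] mid [ 0.4828 -0.3756  0.1345] circ 0.4836 -0.3746 0.0197
tab 34 med [ 0.4108 -0.3079  0.0829] mean [ 0.4108 -0.3077  0.0829] mid [ 0.4101 -0.3077  0.0825] circ 0.4106 -0.3025 0.015
foot 73 med [ 0.4169 -0.3135  0.0555] mean [ 0.4143 -0.31    0.0558] mid [ 0.4101 -0.3058  0.0566] circ 0.4137 -0.3073 0.0261
box ((0.5154862403869629, -0.40538299083709717), (0.249994158744812, 0.15690532326698303), 2.564934015274048)
hoodtop 3975 ((0.4723304212093353, 0.733749270439148), (0.9643537402153015, 0.5192223787307739), 82.63145446777344)
```

View pics/h_top.png

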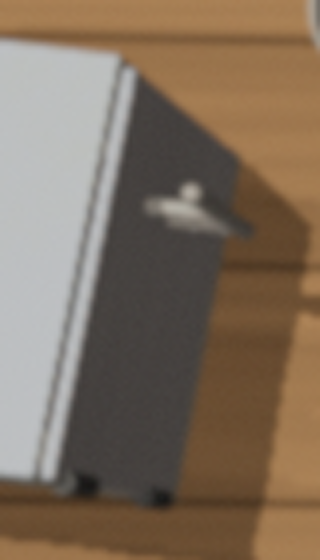

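View pics/h_scene.png

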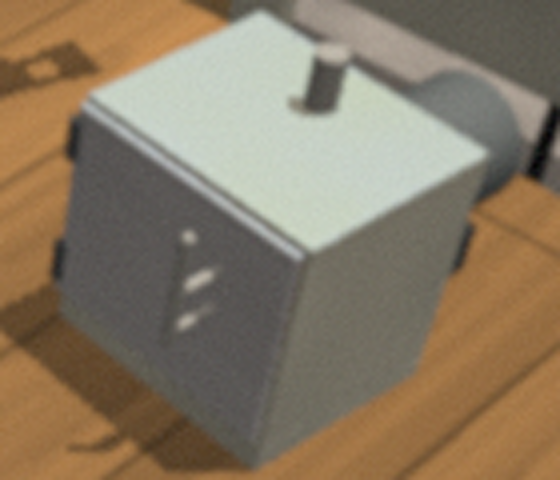

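Run:
```python
from fit import *
c=cams.capture("top"); P=cloud(c)
m=(P[...,2]>.225)&(P[...,2]<.25)&(P[...,1]>.2)&(P[...,1]<.6)&(P[...,0]>.3)&(c["range_z"]>0)
mm=cv2.morphologyEx(m.astype(np.uint8),cv2.MORPH_OPEN,np.ones((3,3)))
k,l,st,_=cv2.connectedComponentsWithStats(mm); i=1+np.argmax(st[1:,4]); q=P[l==i]
r=cv2.minAreaRect(q[:,:2].astype(np.float32)); print(r,cv2.boxPoints(r).round(4).tolist(), np.median(q[:,2]))
# door edge corners by pixels
for u,v in [(133,157),(152.5-0,160)]: pass
for nm,(u,v) in {"far":(133,157),"nearedge":(115,259.5)}.items(): print(nm,ray_z(c,u,v,.235).round(4))
print("handle top px",ray_z(c,147.5,187.5,.235).round(4))
b=P[183:193,142:153]; s=b[(b[...,2]>.2)]; print("handle pts",len(s),s.mean(0).round(4) if len(s) else "")
mst=(P[...,2]>.25)&(P[...,0]>.4)&(P[...,0]<.75)&(P[...,1]>.2)&(P[...,1]<.7); print("stub",P[mst].max(0),P[mst].min(0))
f=cams.capture("scene"); Q=cloud(f)
print("scene handle",ray_z(f,370+188/4,60+236/4,.235).round(4))
# door front plane from scene
a=Q[100:160,385:440].reshape(-1,3); a=a[(a[:,2]>.06)&(a[:,2]<.22)]
fl=cv2.fitLine(a[:,:2].astype(np.float32),cv2.DIST_HUBER,0,.001,.001).ravel(); print("doorline",fl, np.degrees(np.arctan2(fl[1],fl[0])))
```

```text
((0.5580553412437439, 0.39383867383003235), (0.21355876326560974, 0.2508866488933563), 83.88323974609375) [[0.4219000041484833, 0.3009999990463257], [0.6714000105857849, 0.2743000090122223], [0.6941999793052673, 0.48660001158714294], [0.4447000026702881, 0.5134000182151794]] 0.2392165084043295
far [0.6656 0.2789 0.235 ]
nearedge [0.4233 0.2987 0.235 ]
handle top px [0.5921 0.2391 0.235 ]
handle pts 35 [0.5897 0.2378 0.2271]
stub [0.57540563 0.45175081 0.2948528 ] [0.54816524 0.42212443 0.25027494]
scene handle [0.5972 0.2336 0.235 ]
doorline [ 0.99399453 -0.10942987  0.5369987   0.29122064] -6.28245
```

Request:
arm_command --rows '[{"tz":1},{"tz":1},{"tz":1},{"tz":1},{"tz":1,"tx":0.4,"ty":-0.8,"wz":-1},{"tz":1,"tx":0.4,"ty":-0.8,"wz":-1},{"tx":0.45,"ty":-0.9,"wz":-1},{"tx":0.45,"ty":-0.9,"wz":-1}]' --hand 1

```text
invalid input at $.rows[0]: expected keys tx, ty, tz, wx, wy, wz
```

Request:
arm_command --rows '[{"tx":0,"ty":0,"tz":1,"wx":0,"wy":0,"wz":0},{"tx":0,"ty":0,"tz":1,"wx":0,"wy":0,"wz":0},{"tx":0,"ty":0,"tz":1,"wx":0,"wy":0,"wz":0},{"tx":0,"ty":0,"tz":1,"wx":0,"wy":0,"wz":0},{"tx":0.4,"ty":-0.8,"tz":1,"wx":0,"wy":0,"wz":-1},{"tx":0.4,"ty":-0.8,"tz":1,"wx":0,"wy":0,"wz":-1},{"tx":0.45,"ty":-0.9,"tz":0,"wx":0,"wy":0,"wz":-1},{"tx":0.45,"ty":-0.9,"tz":0,"wx":0,"wy":0,"wz":-1}]' --hand 1

```text
time: 2.1
tcp_pos: [0.2476, 0.5149, 0.4162]
tool_rot: [-1.101, -2.939, 0.001]
wrist_force: [0.3, -0.5, 0.3]
width: 0.0921
```

Request:
arm_command --rows '[{"tx":0.45,"ty":-1,"tz":0,"wx":0,"wy":0,"wz":-0.7},{"tx":0.45,"ty":-1,"tz":0,"wx":0,"wy":0,"wz":-0.7},{"tx":0.45,"ty":-1,"tz":0,"wx":0,"wy":0,"wz":-0.7},{"tx":0.45,"ty":-1,"tz":0,"wx":0,"wy":0,"wz":-0.7},{"tx":0.45,"ty":-1,"tz":0,"wx":0,"wy":0,"wz":-0.7},{"tx":0.45,"ty":-1,"tz":0,"wx":0,"wy":0,"wz":-0.7},{"tx":0.45,"ty":-1,"tz":0,"wx":0,"wy":0,"wz":-0.7},{"tx":0.45,"ty":-1,"tz":0,"wx":0,"wy":0,"wz":-0.7}]'

```text
time: 3.1
tcp_pos: [0.3604, 0.2627, 0.4173]
tool_rot: [-1.906, -2.494, -0.005]
wrist_force: [1.0, 0.2, 0.3]
width: 0.0917
```

Request:
arm_command --rows '[{"tx":0.45,"ty":-1,"tz":0,"wx":0,"wy":0,"wz":-0.7},{"tx":0.45,"ty":-1,"tz":0,"wx":0,"wy":0,"wz":-0.7},{"tx":0.45,"ty":-1,"tz":0,"wx":0,"wy":0,"wz":-0.7},{"tx":0.45,"ty":-1,"tz":0,"wx":0,"wy":0,"wz":-0.7},{"tx":0.45,"ty":-1,"tz":0,"wx":0,"wy":0,"wz":-0.7},{"tx":0.45,"ty":-1,"tz":0,"wx":0,"wy":0,"wz":-0.7},{"tx":0.1,"ty":-1,"tz":0,"wx":0,"wy":0,"wz":-0.7},{"tx":0.1,"ty":-1,"tz":0,"wx":0,"wy":0,"wz":-0.7}]'

```text
time: 4.1
tcp_pos: [0.4525, 0.0045, 0.4173]
tool_rot: [-2.561, -1.819, -0.006]
wrist_force: [0.2, 0.0, 0.5]
width: 0.0918
```

Request:
arm_command --rows '[{"tx":0.1,"ty":-1,"tz":0,"wx":0,"wy":0,"wz":-0.7},{"tx":0.1,"ty":-1,"tz":0,"wx":0,"wy":0,"wz":-0.7},{"tx":0.1,"ty":-1,"tz":0,"wx":0,"wy":0,"wz":-0.7},{"tx":0.1,"ty":-1,"tz":0,"wx":0,"wy":0,"wz":-0.7},{"tx":0.1,"ty":-1,"tz":-0.5,"wx":0,"wy":0,"wz":-0.7},{"tx":0.1,"ty":-1,"tz":-0.5,"wx":0,"wy":0,"wz":-0.7},{"tx":0.1,"ty":-1,"tz":-0.5,"wx":0,"wy":0,"wz":-0.7},{"tx":0.1,"ty":-1,"tz":-0.5,"wx":0,"wy":0,"wz":-0.7}]'

```text
time: 5.1
tcp_pos: [0.4735, -0.2513, 0.3576]
tool_rot: [2.982, 0.986, 0.016]
wrist_force: [0.1, -0.3, 0.9]
width: 0.092
```

Request:
arm_command --rows '[{"tx":0.07,"ty":-1,"tz":-0.8,"wx":0,"wy":0,"wz":-0.33},{"tx":0.07,"ty":-1,"tz":-0.8,"wx":0,"wy":0,"wz":-0.33},{"tx":0.07,"ty":-1,"tz":-0.8,"wx":0,"wy":0,"wz":-0.33},{"tx":0.07,"ty":-1,"tz":-0.8,"wx":0,"wy":0,"wz":-0.34},{"tx":0,"ty":0,"tz":-0.7,"wx":0,"wy":0,"wz":0},{"tx":0,"ty":0,"tz":-0.4,"wx":0,"wy":0,"wz":0},{"tx":0,"ty":0,"tz":0,"wx":0,"wy":0,"wz":0}]'

```text
time: 5.98
tcp_pos: [0.4774, -0.3797, 0.2236]
tool_rot: [3.047, 0.76, 0.013]
wrist_force: [0.2, -0.2, 0.3]
width: 0.0919
```

Request:
arm_command --rows '[{"tx":0.16,"ty":0.16,"tz":-0.4,"wx":0,"wy":0,"wz":0},{"tx":0,"ty":0,"tz":-0.9,"wx":0,"wy":0,"wz":0},{"tx":0,"ty":0,"tz":-0.9,"wx":0,"wy":0,"wz":0},{"tx":0,"ty":0,"tz":-0.9,"wx":0,"wy":0,"wz":0},{"tx":0,"ty":0,"tz":-0.5,"wx":0,"wy":0,"wz":0},{"tx":0,"ty":0,"tz":0,"wx":0,"wy":0,"wz":0}]'

```text
time: 6.72
tcp_pos: [0.4886, -0.3694, 0.1149]
tool_rot: [3.042, 0.774, 0.027]
wrist_force: [0.1, 0.2, -0.4]
width: 0.0918
```

Run:
```python
from h import *
for n,(a,b,e,d) in (("top",(330,170,450,300)),("scene",(180,140,320,290))):
    c=cams.capture(n); cv2.imwrite(f"pics/g_{n}.png",cv2.resize(c["frame"][b:d,a:e,::-1],None,fx=4,fy=4,interpolation=cv2.INTER_CUBIC))
s=telemetry.read_state(); print(s["tcp_pos"],s["tool_rot"],s["qpos"])
```

```text
[ 0.48912751 -0.37025966  0.11622554] [3.04012421 0.77334586 0.02911312] [ 0.03744764  0.64710641  0.77710196  1.83375181 -0.59242669  0.89028834
  0.02391115]
```

View pics/g_scene.png

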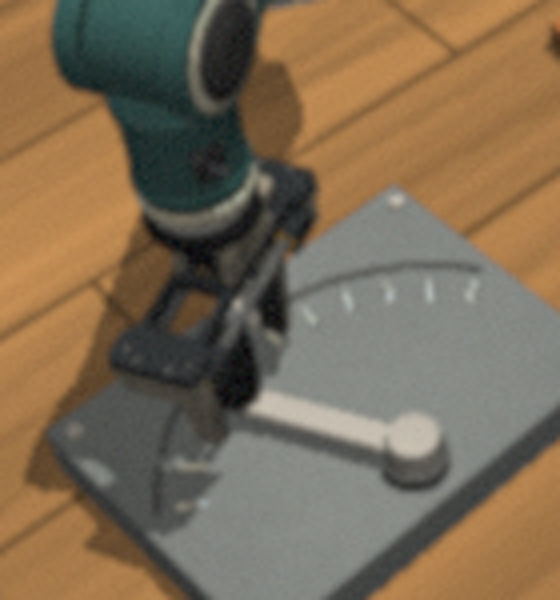

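Request:
arm_command --rows '[{"tx":-0.2,"ty":-0.13,"tz":0,"wx":0,"wy":0,"wz":0},{"tx":0,"ty":0,"tz":0,"wx":0,"wy":0,"wz":0},{"tx":0,"ty":0,"tz":0,"wx":0,"wy":0,"wz":0},{"tx":0,"ty":0,"tz":0,"wx":0,"wy":0,"wz":0},{"tx":0,"ty":0,"tz":0,"wx":0,"wy":0,"wz":0}]' --hand -0.3 --force 15

```text
time: 7.45
tcp_pos: [0.4838, -0.3757, 0.119]
tool_rot: [3.037, 0.772, 0.035]
wrist_force: [0.6, -0.7, -0.3]
width: 0.0439
```

Request:
arm_command --rows '[{"tx":0,"ty":0,"tz":-0.15,"wx":0,"wy":0,"wz":0},{"tx":0,"ty":0,"tz":0,"wx":0,"wy":0,"wz":0},{"tx":0,"ty":0,"tz":0,"wx":0,"wy":0,"wz":0}]' --hand -0.5

```text
time: 7.82
tcp_pos: [0.4841, -0.3758, 0.1152]
tool_rot: [3.037, 0.773, 0.036]
wrist_force: [0.2, -0.7, 3.1]
width: 0.0358
```

Request:
arm_command --rows '[{"tx":-0.2,"ty":0.4,"tz":0,"wx":0,"wy":0,"wz":-1},{"tx":-0.17,"ty":0.44,"tz":0,"wx":0,"wy":0,"wz":-1},{"tx":-0.12,"ty":0.45,"tz":0,"wx":0,"wy":0,"wz":-1},{"tx":-0.07,"ty":0.46,"tz":0,"wx":0,"wy":0,"wz":-1},{"tx":0,"ty":0,"tz":0,"wx":0,"wy":0,"wz":0},{"tx":0,"ty":0,"tz":0,"wx":0,"wy":0,"wz":0}]'

```text
time: 8.57
tcp_pos: [0.4663, -0.3238, 0.1152]
tool_rot: [3.124, 0.132, 0.032]
wrist_force: [-0.4, -1.7, 2.7]
width: 0.036
```

Run:
```python
from h import *
for n,(a,b,e,d) in (("top",(330,170,450,300)),("scene",(180,140,320,290))):
    c=cams.capture(n); cv2.imwrite(f"pics/g1_{n}.png",cv2.resize(c["frame"][b:d,a:e,::-1],None,fx=4,fy=4,interpolation=cv2.INTER_CUBIC))
```

```text
(no output)
```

View pics/g1_scene.png

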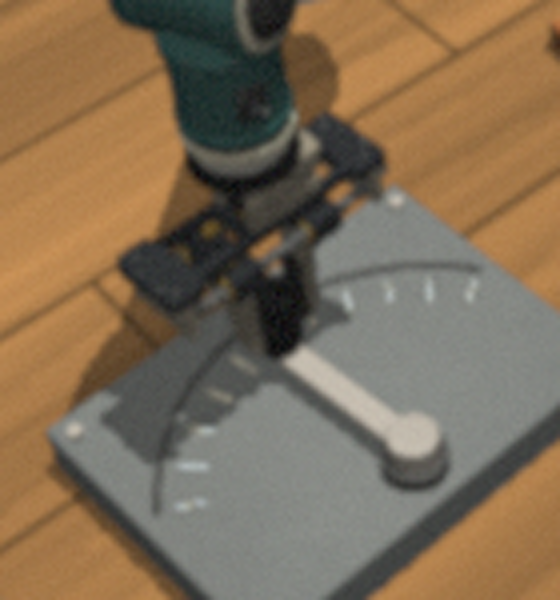

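View pics/g1_top.png

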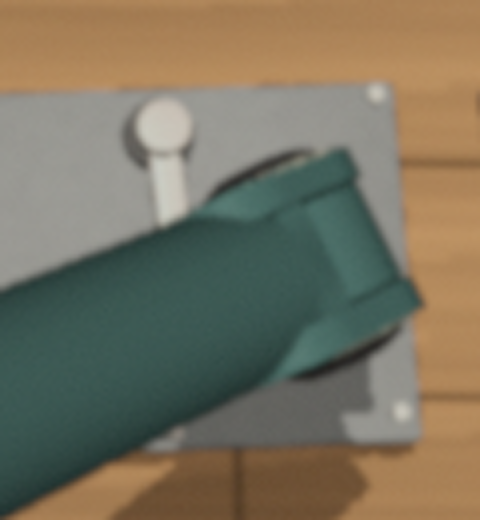

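Request:
arm_command --rows '[{"tx":-0.02,"ty":0.26,"tz":0,"wx":0,"wy":0,"wz":-0.5},{"tx":0,"ty":0.25,"tz":0,"wx":0,"wy":0,"wz":-0.5},{"tx":0,"ty":0,"tz":0,"wx":0,"wy":0,"wz":0},{"tx":0,"ty":0,"tz":0,"wx":0,"wy":0,"wz":0}]'

```text
time: 9.18
tcp_pos: [0.4655, -0.3102, 0.1152]
tool_rot: [3.125, -0.031, 0.031]
wrist_force: [-1.2, 0.3, 4.1]
width: 0.0359
```

Request:
arm_command --rows '[{"tx":0,"ty":0,"tz":0,"wx":0,"wy":0,"wz":0},{"tx":0,"ty":0,"tz":0,"wx":0,"wy":0,"wz":0},{"tx":0,"ty":0,"tz":0,"wx":0,"wy":0,"wz":0},{"tx":0,"ty":0,"tz":0,"wx":0,"wy":0,"wz":0}]' --hand 0.6

```text
time: 9.68
tcp_pos: [0.4655, -0.3111, 0.1145]
tool_rot: [3.122, -0.029, 0.031]
wrist_force: [0.2, 0.1, 1.0]
width: 0.0723
```

Request:
arm_command --rows '[{"tx":0,"ty":0,"tz":0.7,"wx":0,"wy":0,"wz":0},{"tx":0,"ty":0,"tz":1,"wx":0,"wy":0,"wz":0},{"tx":0,"ty":0.5,"tz":1,"wx":0,"wy":0,"wz":0},{"tx":0,"ty":1,"tz":1,"wx":0,"wy":0,"wz":0},{"tx":0,"ty":1,"tz":0.5,"wx":0,"wy":0,"wz":0},{"tx":0,"ty":1,"tz":0,"wx":0,"wy":0,"wz":0},{"tx":0,"ty":1,"tz":0,"wx":0,"wy":0,"wz":0},{"tx":0,"ty":1,"tz":0,"wx":0,"wy":0,"wz":0}]'

```text
time: 10.68
tcp_pos: [0.4649, -0.147, 0.2534]
tool_rot: [3.122, -0.044, 0.043]
wrist_force: [0.9, -0.3, 0.8]
width: 0.0732
```

Request:
arm_command --rows '[{"tx":0,"ty":1,"tz":0,"wx":0,"wy":0,"wz":0},{"tx":0,"ty":1,"tz":0,"wx":0,"wy":0,"wz":0},{"tx":0,"ty":0,"tz":0,"wx":0,"wy":0,"wz":0}]'

```text
time: 11.05
tcp_pos: [0.4652, -0.084, 0.256]
tool_rot: [3.126, -0.041, 0.048]
wrist_force: [-0.3, -0.2, 0.3]
width: 0.0735
```

```bash
cat > chk.py <<'E'
from fit import *
import sys
tag=sys.argv[1]
for n in ("top","scene"):
    c=cams.capture(n); P=cloud(c); print(n); save(c,f"{tag}_{n}.png")
    blob(P,c,.080,.095,(.5995,-.3098),.025,"pivot")
    blob(P,c,.128,.15,(.4655,-.309),.03,"knob")
    blob(P,c,.078,.095,(.4098,-.3075),.022,"tab")
    if n=="top": a,b,e,d=330,170,440,300
    else: a,b,e,d=200,190,310,290
    cv2.imwrite(f"pics/{tag}z_{n}.png",cv2.resize(c["frame"][b:d,a:e,::-1],None,fx=4.5,fy=4.5,interpolation=cv2.INTER_CUBIC))
E
python3 chk.py c1
```

```text
top
pivot 150 med [ 0.5979 -0.3091  0.0876] mean [ 0.5986 -0.3087  0.0876] mid [ 0.5991 -0.3092  0.0877] circ 0.5989 -0.3086 0.019
knob 155 med [ 0.4636 -0.3102  0.1356] mean [ 0.4638 -0.3102  0.1356] mid [ 0.4635 -0.3104  0.1356] circ 0.4639 -0.3107 0.0179
tab 50 med [ 0.4105 -0.3075  0.0846] mean [ 0.4094 -0.3072  0.0845] mid [ 0.4092 -0.3074  0.0849] circ 0.4093 -0.3076 0.0132
scene
pivot 129 med [ 0.6017 -0.3106  0.0859] mean [ 0.6008 -0.3105  0.0858] mid [ 0.6002 -0.3105  0.0858] circ 0.5999 -0.3095 0.0198
knob 108 med [ 0.4685 -0.3135  0.1346] mean [ 0.4677 -0.3133  0.1343] mid [ 0.4668 -0.3132  0.1341] circ 0.4662 -0.3127 0.0196
tab 24 med [ 0.4076 -0.3088  0.0835] mean [ 0.4075 -0.3079  0.0835] mid [ 0.408  -0.3078  0.0842] circ 0.4078 -0.3063 0.0117
```

View pics/c1z_top.png

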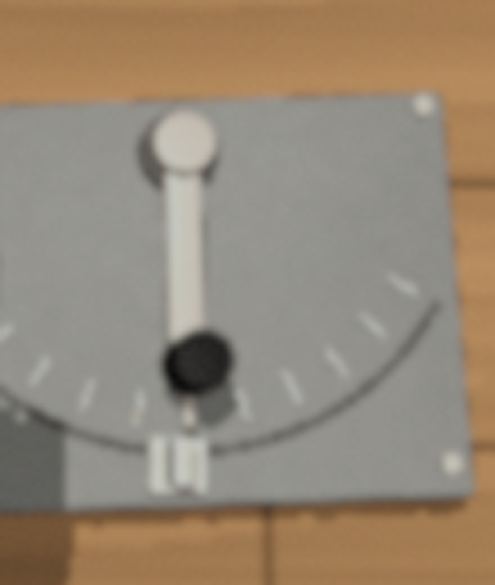

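View pics/c1z_scene.png

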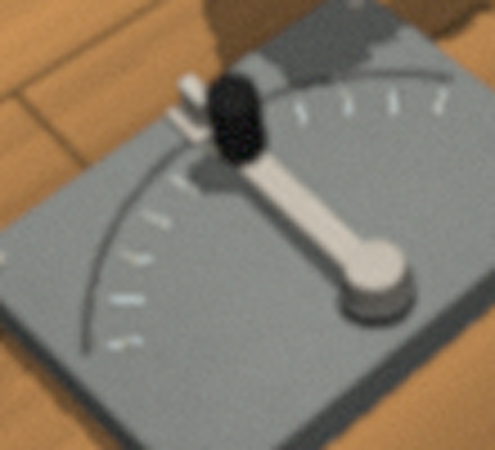

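```bash
cat > ang.py <<'E'
from h import *
fr=[cams.capture("top") for _ in range(6)]
c=dict(fr[0]); g=np.mean([x["frame"].astype(float).mean(2) for x in fr],0)
Z=np.median([x["range_z"] for x in fr],0); c["range_z"]=Z; P=cloud(c)
def centroid(row,a,b,thr):
    s=g[row,a:b]-thr; s=np.clip(s,0,None); return (s*np.arange(a,b)).sum()/s.sum()
print(g[225:226,362:380].round(0)); print(g[272:274,358:382].round(0)); print(g[260:263,364:380].round(0))
# half-max edges of the bar
pts=[]
for r in range(213,243):
    s=g[r,360:385]; th=(np.median(g[r,384:388])+s.max())/2
    i=np.where(s>th)[0]; l,rr=i[0],i[-1]
    le=l-(s[l]-th)/(s[l]-s[l-1]); re=rr+(s[rr]-th)/(s[rr]-s[rr+1])
    pts.append(ray_z(c,360+(le+re)/2,r,.077)[:2])
pts=np.array(pts); fl=cv2.fitLine(pts.astype(np.float32),cv2.DIST_HUBER,0,.001,.001).ravel()
print("bar line",fl,"angle",np.degrees(np.arctan(fl[1]/fl[0])),"y at .465",fl[3]+(.465-fl[2])*fl[1]/fl[0],"y at .4095",fl[3]+(.4095-fl[2])*fl[1]/fl[0],"y at .5995",fl[3]+(.5995-fl[2])*fl[1]/fl[0])
m=(abs(P[...,0]-.4098)<.022)&(abs(P[...,1]+.3075)<.022)&(P[...,2]>.076)&(P[...,2]<.1)
q=P[m]; print("tab",len(q),q.mean(0),((q.min(0)+q.max(0))/2)); print(np.argwhere(m).min(0),np.argwhere(m).max(0))
a=[(r,centroid(r,370-4,370+8,0)) for r in ()]
im=np.clip(g,0,255).astype(np.uint8)[190:285,350:395]; cv2.imwrite("pics/ang.png",cv2.resize(im,None,fx=6,fy=6,interpolation=cv2.INTER_CUBIC))
E
python3 ang.py
```

```text
[[146. 146. 146. 146. 150. 170. 189. 194. 193. 192. 190. 185. 167. 144.
  142. 148. 148. 148.]]
[[144. 144. 143. 143. 148. 168. 187. 190. 175. 151. 161. 186. 194. 191.
  182. 180. 185. 177. 154. 141. 139. 140. 142. 144.]
 [145. 145. 145. 145. 150. 169. 188. 191. 176. 151. 160. 186. 194. 191.
  183. 180. 185. 178. 158. 146. 144. 144. 145. 145.]]
[[146. 145. 145. 142. 132. 122. 126. 138. 133. 114.  98.  93.  94.  94.
   94.  94.]
 [146. 146. 146. 145. 141. 135. 144. 158. 153. 127. 102.  94.  93.  93.
   94.  95.]
 [146. 146. 147. 146. 144. 142. 153. 170. 166. 138. 106.  95.  94.  94.
   95. 101.]]
bar line [ 0.999837    0.01805688  0.5217856  -0.30896267] angle 1.0346394 y at .465 -0.3099882 y at .4095 -0.31099054 y at .5995 -0.30755916
tab 51 [ 0.4091537  -0.30737713  0.08399518] [ 0.40929621 -0.3069829   0.08172358]
[268 368] [277 373]
```

View pics/ang.png

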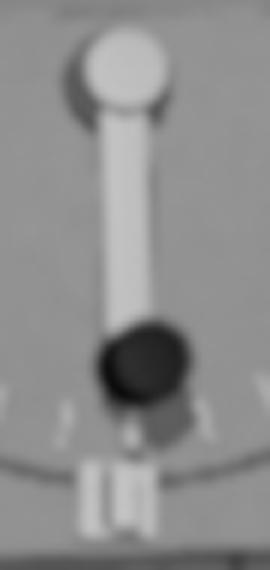

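Request:
arm_command --rows '[{"tx":0,"ty":-1,"tz":0,"wx":0,"wy":0.3,"wz":0},{"tx":0,"ty":-1,"tz":0,"wx":0,"wy":0,"wz":0},{"tx":0,"ty":-1,"tz":0,"wx":0,"wy":0,"wz":0},{"tx":0,"ty":-1,"tz":0,"wx":0,"wy":0,"wz":0},{"tx":0,"ty":-1,"tz":0,"wx":0,"wy":0,"wz":0},{"tx":0,"ty":-1,"tz":0,"wx":0,"wy":0,"wz":0},{"tx":0,"ty":-1,"tz":-0.4,"wx":0,"wy":0,"wz":0},{"tx":0,"ty":0,"tz":-0.3,"wx":0,"wy":0,"wz":0}]'

```text
time: 12.45
tcp_pos: [0.4632, -0.3066, 0.2334]
tool_rot: [3.121, -0.054, -0.005]
wrist_force: [0.4, 0.8, -0.5]
width: 0.0735
```

Request:
arm_command --rows '[{"tx":0.04,"ty":-0.1,"tz":-0.6,"wx":0,"wy":0,"wz":0},{"tx":0,"ty":0,"tz":-1,"wx":0,"wy":0,"wz":0},{"tx":0,"ty":0,"tz":-1,"wx":0,"wy":0,"wz":0},{"tx":0,"ty":0,"tz":-0.8,"wx":0,"wy":0,"wz":0},{"tx":0,"ty":0,"tz":-0.45,"wx":0,"wy":0,"wz":0},{"tx":0,"ty":0,"tz":0,"wx":0,"wy":0,"wz":0}]'

```text
time: 13.2
tcp_pos: [0.4647, -0.3036, 0.1095]
tool_rot: [3.126, -0.044, -0.011]
wrist_force: [-0.4, -0.2, -0.7]
width: 0.0734
```

Request:
arm_command --rows '[{"tx":0,"ty":0,"tz":0,"wx":0,"wy":0,"wz":0},{"tx":0,"ty":0,"tz":0,"wx":0,"wy":0,"wz":0},{"tx":0,"ty":0,"tz":0,"wx":0,"wy":0,"wz":0},{"tx":0,"ty":0,"tz":0,"wx":0,"wy":0,"wz":0},{"tx":0,"ty":0,"tz":0,"wx":0,"wy":0,"wz":0}]' --hand -0.5 --force 15

```text
time: 13.82
tcp_pos: [0.4655, -0.3052, 0.1117]
tool_rot: [3.123, -0.045, -0.006]
wrist_force: [0.3, -1.9, -3.3]
width: 0.036
```

Request:
arm_command --rows '[{"tx":0,"ty":-0.09,"tz":0.05,"wx":0,"wy":0,"wz":0},{"tx":0,"ty":0,"tz":0,"wx":0,"wy":0,"wz":0},{"tx":0,"ty":0,"tz":0,"wx":0,"wy":0,"wz":0}]'

```text
time: 14.2
tcp_pos: [0.4655, -0.3055, 0.1117]
tool_rot: [3.127, -0.043, -0.009]
wrist_force: [0.6, 0.3, -4.0]
width: 0.0357
```

Run:
```python
from h import *
for _ in range(3):
    cams.capture("top"); s=telemetry.read_state(); print(s["tcp_pos"],s["wrist_force"])
```

```text
[ 0.46548945 -0.30550925  0.11173072] [-0.48075031 -0.4788535  -5.07924585]
[ 0.46544824 -0.30551514  0.11171052] [ 0.89572615  0.02624402 -5.42592464]
[ 0.46548209 -0.30551523  0.11171698] [ 0.89705343 -0.60173731 -5.88928333]
```

Request:
arm_command --rows '[{"tx":0,"ty":-0.16,"tz":0,"wx":0,"wy":0,"wz":0},{"tx":0,"ty":0,"tz":0,"wx":0,"wy":0,"wz":0}]'

```text
time: 14.6
tcp_pos: [0.4652, -0.3092, 0.1117]
tool_rot: [3.129, -0.039, -0.011]
wrist_force: [1.1, -0.7, -4.5]
width: 0.0356
```

Request:
arm_command --rows '[{"tx":0,"ty":0.115,"tz":0,"wx":0,"wy":0,"wz":0},{"tx":0,"ty":0,"tz":0,"wx":0,"wy":0,"wz":0}]'

```text
time: 14.85
tcp_pos: [0.4652, -0.3067, 0.1117]
tool_rot: [3.127, -0.044, -0.009]
wrist_force: [-0.5, 0.6, -4.8]
width: 0.036
```

Request:
arm_command --rows '[{"tx":0,"ty":0,"tz":0,"wx":0,"wy":0,"wz":0},{"tx":0,"ty":0,"tz":0,"wx":0,"wy":0,"wz":0},{"tx":0,"ty":0,"tz":0,"wx":0,"wy":0,"wz":0},{"tx":0,"ty":0,"tz":0,"wx":0,"wy":0,"wz":0},{"tx":0,"ty":0,"tz":0.7,"wx":0,"wy":0,"wz":0},{"tx":0,"ty":0,"tz":1,"wx":0,"wy":0,"wz":0},{"tx":0,"ty":0.4,"tz":1,"wx":0,"wy":0,"wz":0},{"tx":0,"ty":1,"tz":1,"wx":0,"wy":0,"wz":0}]' --hand 0.6

```text
time: 15.85
tcp_pos: [0.4646, -0.2686, 0.2302]
tool_rot: [3.122, -0.052, -0.007]
wrist_force: [1.3, 1.1, -0.7]
width: 0.0733
```

Request:
arm_command --rows '[{"tx":0,"ty":1,"tz":1,"wx":0,"wy":0,"wz":0.5},{"tx":0,"ty":1,"tz":1,"wx":0,"wy":0,"wz":0.5},{"tx":0,"ty":1,"tz":1,"wx":0,"wy":0,"wz":1},{"tx":0,"ty":1,"tz":0,"wx":0,"wy":0,"wz":1},{"tx":0,"ty":1,"tz":0,"wx":0,"wy":0,"wz":1},{"tx":0.2,"ty":1,"tz":0,"wx":0,"wy":0,"wz":1},{"tx":0.2,"ty":1,"tz":0,"wx":0,"wy":0,"wz":1},{"tx":0.2,"ty":1,"tz":0,"wx":0,"wy":0,"wz":1}]'

```text
time: 16.85
tcp_pos: [0.4828, -0.026, 0.332]
tool_rot: [2.95, 1.048, 0.023]
wrist_force: [0.3, 0.7, 0.1]
width: 0.0736
```

```bash
python3 ang.py; python3 chk.py c2
```

```text
[[147. 147. 144. 144. 162. 185. 194. 194. 193. 192. 188. 176. 157. 149.
  149. 149. 149. 148.]]
[[145. 145. 144. 143. 149. 169. 188. 191. 176. 152. 161. 187. 195. 192.
  183. 180. 185. 178. 155. 141. 140. 141. 143. 145.]
 [146. 146. 146. 146. 151. 170. 189. 192. 177. 152. 161. 187. 195. 192.
  184. 181. 186. 179. 159. 147. 145. 145. 145. 146.]]
[[147. 145. 136. 125. 128. 146. 151. 135. 115. 103.  98.  95.  94.  94.
   95.  98.]
 [147. 146. 143. 138. 144. 162. 168. 150. 122. 105.  98.  95.  94.  95.
   95. 101.]
 [147. 147. 147. 146. 153. 169. 177. 160. 130. 110. 100.  95.  96.  99.
  102. 110.]]
bar line [ 0.99994576 -0.01041343  0.52175534 -0.30700725] angle -0.5966565 y at .465 -0.3064162 y at .4095 -0.30583823 y at .5995 -0.3078169
tab 51 [ 0.40907498 -0.30730107  0.08448278] [ 0.40925742 -0.30690141  0.08176339]
[268 368] [277 373]
top
pivot 153 med [ 0.5981 -0.3091  0.0872] mean [ 0.5984 -0.3083  0.0872] mid [ 0.5981 -0.3084  0.0873] circ 0.5971 -0.3079 0.0205
knob 156 med [ 0.4633 -0.3065  0.1359] mean [ 0.4638 -0.3066  0.1358] mid [ 0.4635 -0.3069  0.1355] circ 0.4644 -0.3074 0.0181
tab 50 med [ 0.4093 -0.3074  0.0844] mean [ 0.4092 -0.3075  0.0842] mid [ 0.4093 -0.3077  0.0845] circ 0.4093 -0.3079 0.0129
scene
pivot 131 med [ 0.6012 -0.3103  0.0862] mean [ 0.6007 -0.3105  0.086 ] mid [ 0.5998 -0.3098  0.0855] circ 0.5975 -0.3106 0.0211
knob 111 med [ 0.4677 -0.3097  0.1348] mean [ 0.467  -0.3093  0.1344] mid [ 0.4656 -0.3092  0.1335] circ 0.4653 -0.3077 0.0191
tab 30 med [ 0.4083 -0.3086  0.0825] mean [ 0.4093 -0.3081  0.0828] mid [ 0.4096 -0.3076  0.0835] circ 0.4087 -0.3071 0.0152
```

View pics/ang.png

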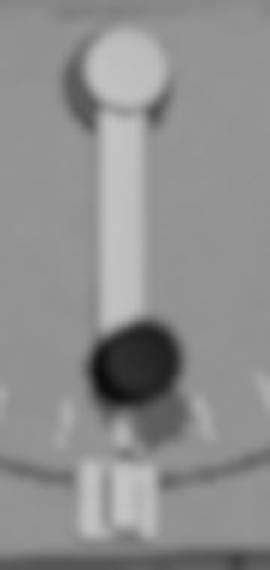

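View pics/c2z_scene.png

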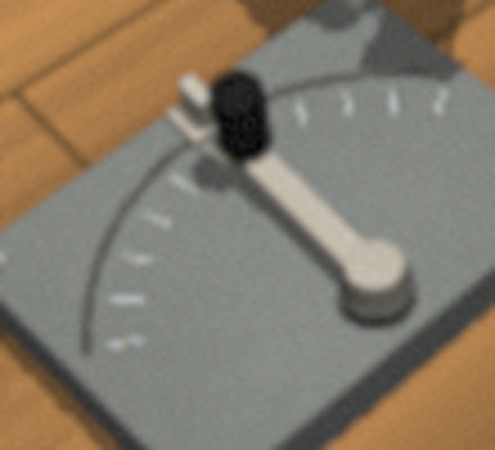

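Request:
arm_command --rows '[{"tx":0.4,"ty":1,"tz":0,"wx":0,"wy":0,"wz":1},{"tx":0.4,"ty":1,"tz":0,"wx":0,"wy":0,"wz":1},{"tx":0.4,"ty":1,"tz":0,"wx":0,"wy":0,"wz":1},{"tx":0.4,"ty":1,"tz":0,"wx":0,"wy":0,"wz":1},{"tx":0.4,"ty":1,"tz":0,"wx":0,"wy":0,"wz":1},{"tx":0.4,"ty":1,"tz":0,"wx":0,"wy":0,"wz":1},{"tx":0.4,"ty":1,"tz":0,"wx":0,"wy":0,"wz":1},{"tx":0.4,"ty":1,"tz":0,"wx":0,"wy":0,"wz":0.5}]'

```text
time: 18.25
tcp_pos: [0.5817, 0.2092, 0.3321]
tool_rot: [2.367, 2.058, 0.027]
wrist_force: [-0.3, 0.5, 0.3]
width: 0.0735
```

Request:
arm_command --rows '[{"tx":0,"ty":0,"tz":0,"wx":0,"wy":0,"wz":0},{"tx":0,"ty":0,"tz":0,"wx":0,"wy":0,"wz":0}]'

```text
time: 18.5
tcp_pos: [0.5823, 0.2093, 0.3312]
tool_rot: [2.366, 2.057, 0.024]
wrist_force: [-0.8, -0.0, -0.3]
width: 0.0736
```

Request:
arm_command --rows '[{"tx":0.17,"ty":0.46,"tz":0,"wx":0,"wy":0,"wz":0.2},{"tx":0.17,"ty":0.46,"tz":0,"wx":0,"wy":0,"wz":0.1},{"tx":0,"ty":0,"tz":-0.5,"wx":0,"wy":0,"wz":0},{"tx":0,"ty":0,"tz":-0.5,"wx":0,"wy":0,"wz":0},{"tx":0,"ty":0,"tz":0,"wx":0,"wy":0,"wz":0}]'

```text
time: 19.12
tcp_pos: [0.5925, 0.2365, 0.2988]
tool_rot: [2.338, 2.091, 0.022]
wrist_force: [-0.4, -0.3, -0.1]
width: 0.0737
```

Run:
```python
from h import *
print(telemetry.read_state()["tcp_pos"])
for n,(a,b,e,d) in (("top",(90,120,230,260)),("scene",(340,20,480,160))):
    c=cams.capture(n); cv2.imwrite(f"pics/d_{n}.png",cv2.resize(c["frame"][b:d,a:e,::-1],None,fx=4,fy=4,interpolation=cv2.INTER_CUBIC))
```

```text
[0.59246934 0.23648243 0.29881901]
```

View pics/d_scene.png

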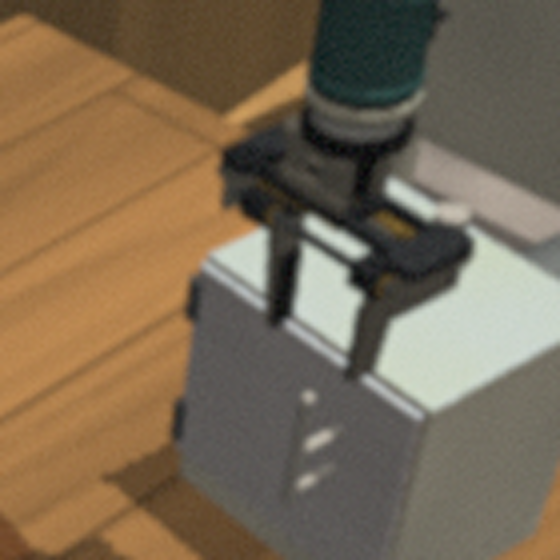

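Request:
arm_command --rows '[{"tx":0,"ty":0,"tz":-0.8,"wx":0,"wy":0,"wz":0},{"tx":0,"ty":0,"tz":-0.8,"wx":0,"wy":0,"wz":0},{"tx":0,"ty":0,"tz":-0.8,"wx":0,"wy":0,"wz":0},{"tx":0,"ty":0,"tz":-0.4,"wx":0,"wy":0,"wz":0},{"tx":0,"ty":0,"tz":0,"wx":0,"wy":0,"wz":0}]'

```text
time: 19.85
tcp_pos: [0.5953, 0.2359, 0.2176]
tool_rot: [2.337, 2.088, 0.036]
wrist_force: [0.3, 0.4, 0.2]
width: 0.0736
```

Request:
arm_command --rows '[{"tx":0,"ty":0,"tz":0,"wx":0,"wy":0,"wz":0},{"tx":0,"ty":0,"tz":0,"wx":0,"wy":0,"wz":0},{"tx":0,"ty":0,"tz":0,"wx":0,"wy":0,"wz":0},{"tx":0,"ty":0,"tz":0,"wx":0,"wy":0,"wz":0},{"tx":0,"ty":0,"tz":0,"wx":0,"wy":0,"wz":0},{"tx":0,"ty":0,"tz":0,"wx":0,"wy":0,"wz":0},{"tx":0,"ty":0,"tz":0,"wx":0,"wy":0,"wz":0}]' --hand -1 --force 15

```text
time: 20.72
tcp_pos: [0.59, 0.2372, 0.2203]
tool_rot: [-2.338, -2.093, -0.024]
wrist_force: [0.2, -0.7, 1.3]
width: 0.0115
```

Request:
arm_command --rows '[{"tx":-0.255,"ty":-0.55,"tz":0,"wx":0,"wy":0,"wz":-1},{"tx":-0.308,"ty":-0.521,"tz":0,"wx":0,"wy":0,"wz":-1},{"tx":-0.358,"ty":-0.488,"tz":0,"wx":0,"wy":0,"wz":-1},{"tx":-0.405,"ty":-0.449,"tz":0,"wx":0,"wy":0,"wz":-1},{"tx":0,"ty":0,"tz":0,"wx":0,"wy":0,"wz":0}]'

```text
time: 21.35
tcp_pos: [0.5488, 0.1773, 0.2202]
tool_rot: [-2.716, -1.575, -0.027]
wrist_force: [0.1, -0.5, -1.1]
width: 0.0113
```

Request:
arm_command --rows '[{"tx":-0.44,"ty":-0.42,"tz":0,"wx":0,"wy":0,"wz":-1},{"tx":-0.48,"ty":-0.37,"tz":0,"wx":0,"wy":0,"wz":-1},{"tx":-0.51,"ty":-0.32,"tz":0,"wx":0,"wy":0,"wz":-1},{"tx":-0.54,"ty":-0.26,"tz":0,"wx":0,"wy":0,"wz":-1},{"tx":-0.57,"ty":-0.2,"tz":0,"wx":0,"wy":0,"wz":-1},{"tx":0,"ty":0,"tz":0,"wx":0,"wy":0,"wz":0}]'

```text
time: 22.1
tcp_pos: [0.4737, 0.1337, 0.2202]
tool_rot: [3.018, 0.857, 0.033]
wrist_force: [0.2, -2.2, -2.2]
width: 0.0109
```

Request:
arm_command --rows '[{"tx":-0.59,"ty":-0.18,"tz":0,"wx":0,"wy":0,"wz":-1},{"tx":-0.6,"ty":-0.1,"tz":0,"wx":0,"wy":0,"wz":-1},{"tx":-0.605,"ty":-0.04,"tz":0,"wx":0,"wy":0,"wz":-1},{"tx":-0.605,"ty":0.03,"tz":0,"wx":0,"wy":0,"wz":-1},{"tx":0,"ty":0,"tz":0,"wx":0,"wy":0,"wz":0}]'

```text
time: 22.72
tcp_pos: [0.4029, 0.1273, 0.2202]
tool_rot: [3.12, 0.242, 0.038]
wrist_force: [-0.9, -4.5, -3.0]
width: 0.0112
```

Request:
arm_command --rows '[{"tx":-0.6,"ty":0.06,"tz":0,"wx":0,"wy":0,"wz":-1},{"tx":-0.59,"ty":0.12,"tz":0,"wx":0,"wy":0,"wz":-1},{"tx":0,"ty":0,"tz":0,"wx":0,"wy":0,"wz":0}]'

```text
time: 23.1
tcp_pos: [0.3773, 0.1317, 0.2206]
tool_rot: [3.122, 0.032, 0.021]
wrist_force: [-1.8, -3.8, -15.0]
width: 0.0119
```

Run:
```python
from h import *
s=telemetry.read_state(); print(s["qpos"].round(3),s["tcp_pos"],s["wrist_force"],s["tool_rot"])
c=cams.capture("top"); save(c,"e_top.png"); P=cloud(c)
c=cams.capture("scene"); save(c,"e_scene.png")
s=telemetry.read_state(); print(s["wrist_force"],s["tcp_pos"])
```

```text
[-1.77  -0.016  1.382  2.243  0.049  0.897 -1.968] [0.37726545 0.13170409 0.22062284] [ -1.80937873  -3.78712204 -15.04695185] [3.12203333 0.03228832 0.0208632 ]
[-0.77917798 -2.03596122 -4.9595421 ] [0.37789236 0.13155445 0.22051572]
```

View pics/e_scene.png

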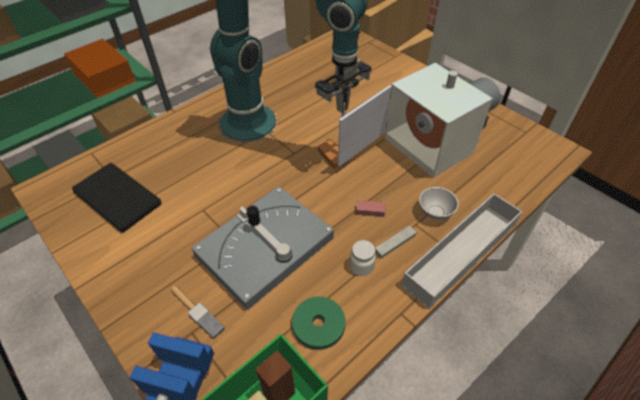

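View pics/e_top.png

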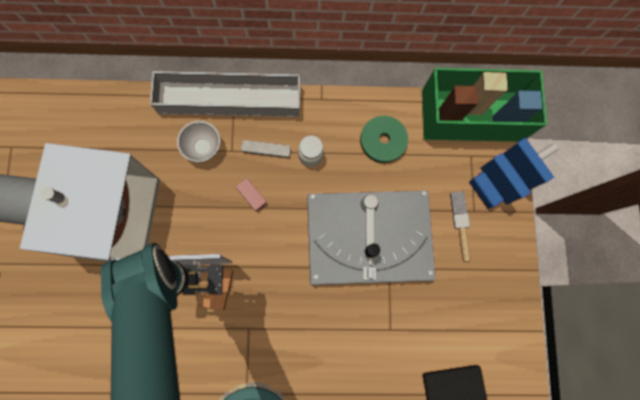

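Request:
arm_command --rows '[{"tx":-0.4,"ty":0.1,"tz":0,"wx":0,"wy":0,"wz":-0.3},{"tx":-0.4,"ty":0.12,"tz":0,"wx":0,"wy":0,"wz":-0.3},{"tx":0,"ty":0,"tz":0,"wx":0,"wy":0,"wz":0}]'

```text
time: 23.58
tcp_pos: [0.3551, 0.1385, 0.2206]
tool_rot: [3.12, -0.067, 0.029]
wrist_force: [-0.3, -0.9, -8.2]
width: 0.0116
```

Run:
```python
from h import *
s=telemetry.read_state(); print(s["qpos"].round(3),s["tcp_pos"],s["wrist_force"],s["tool_rot"])
```

```text
[-1.742 -0.142  1.233  2.279  0.204  0.914 -2.251] [0.35511382 0.13845834 0.22063976] [-0.26002047 -0.91069152 -8.15040511] [ 3.12002951 -0.06703573  0.02926579]
```

```bash
cat > door.py <<'E'
from h import *
c=cams.capture("scene"); P=cloud(c); save(c,"f_scene.png")
m=(P[...,2]>.05)&(P[...,2]<.225)&(P[...,1]>.06)&(P[...,1]<.28)&(P[...,0]>.35)&(P[...,0]<.47)
q=P[m]; fl=cv2.fitLine(q[:,:2].astype(np.float32),cv2.DIST_HUBER,0,.001,.001).ravel(); print(len(q),"door",np.degrees(np.arctan2(fl[1],fl[0])),fl)
c=cams.capture("top"); save(c,"f_top.png")
E
python3 door.py
```

```text
2058 door 85.38333 [0.08048886 0.9967555  0.41617534 0.17001262]
```

Request:
arm_command --rows '[{"tx":0,"ty":0,"tz":0,"wx":0,"wy":0,"wz":0},{"tx":0,"ty":0,"tz":0,"wx":0,"wy":0,"wz":0},{"tx":0,"ty":0,"tz":0,"wx":0,"wy":0,"wz":0}]' --hand -0.2

```text
time: 24.05
tcp_pos: [0.3593, 0.1389, 0.2224]
tool_rot: [3.119, -0.07, 0.039]
wrist_force: [0.2, 0.3, -0.9]
width: 0.0365
```

Request:
arm_command --rows '[{"tx":0,"ty":0,"tz":0.5,"wx":0,"wy":0,"wz":0},{"tx":0,"ty":0,"tz":0.7,"wx":0,"wy":0,"wz":0},{"tx":0,"ty":0,"tz":0.8,"wx":0,"wy":0,"wz":0},{"tx":0,"ty":0,"tz":1,"wx":0,"wy":0,"wz":0}]'

```text
time: 24.55
tcp_pos: [0.3594, 0.1389, 0.3147]
tool_rot: [3.116, -0.067, 0.04]
wrist_force: [0.1, -0.2, -0.1]
width: 0.0369
```

Request:
arm_command --rows '[{"tx":0,"ty":0,"tz":1,"wx":0,"wy":0,"wz":0},{"tx":0,"ty":0,"tz":1,"wx":0,"wy":0,"wz":0},{"tx":0,"ty":-0.5,"tz":1,"wx":0,"wy":0,"wz":0},{"tx":0,"ty":0,"tz":0,"wx":0,"wy":0,"wz":0}]'

```text
time: 25.05
tcp_pos: [0.3611, 0.1243, 0.4102]
tool_rot: [3.12, -0.067, 0.047]
wrist_force: [0.1, 0.6, 0.4]
width: 0.0366
```

```bash
python3 door.py; python3 ang.py | grep -E "bar|tab"; python3 chk.py c3
```

```text
2001 door 85.365036 [0.08080706 0.9967298  0.41594228 0.15350534]
bar line [ 0.9999462  -0.01037432  0.5217554  -0.3070125 ] angle -0.59441537 y at .465 -0.30642366 y at .4095 -0.30584785 y at .5995 -0.3078191
tab 53 [ 0.40895856 -0.30709924  0.08387747] [ 0.40923873 -0.30682142  0.08206303]
top
pivot 155 med [ 0.5979 -0.3091  0.0876] mean [ 0.5983 -0.3084  0.0874] mid [ 0.5983 -0.3091  0.0868] circ 0.5986 -0.3085 0.0187
knob 155 med [ 0.4633 -0.3071  0.1357] mean [ 0.4638 -0.3066  0.1355] mid [ 0.4635 -0.3067  0.1352] circ 0.4641 -0.3074 0.0179
tab 52 med [ 0.408  -0.3076  0.0843] mean [ 0.4089 -0.3072  0.0841] mid [ 0.4092 -0.307   0.0836] circ 0.4091 -0.3072 0.0131
scene
pivot 134 med [ 0.6016 -0.3105  0.0863] mean [ 0.6013 -0.3107  0.0861] mid [ 0.6008 -0.3107  0.0856] circ 0.5998 -0.3093 0.0214
knob 110 med [ 0.467  -0.3091  0.1344] mean [ 0.4666 -0.3096  0.1344] mid [ 0.4665 -0.3091  0.1336] circ 0.4656 -0.3094 0.0196
tab 28 med [ 0.4087 -0.3078  0.0825] mean [ 0.4088 -0.3076  0.0826] mid [ 0.4103 -0.307   0.0825] circ 0.4098 -0.3084 0.0142
```

View pics/f_scene.png

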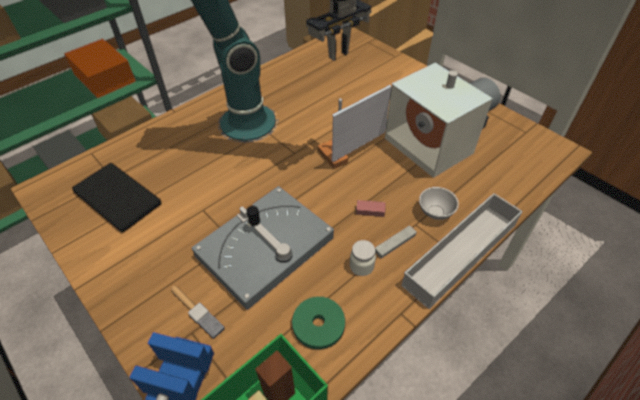

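View pics/f_top.png

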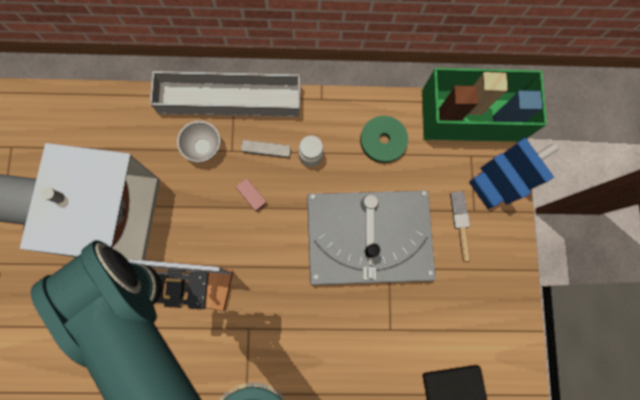

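```bash
python3 -c "
from bench import arm; print(arm.finish_job())"
```

```text
the job is handed in; nothing more can be done
None
```

I swung the lever round to the tab first, then opened the splash-guard door to about a right angle, and handed the job in at about 26 s on the robot's clock. The gripper was clear of everything by then.

- **Lever:** The first setting was about 1 to 2 degrees short, so I gripped the knob again and corrected it. Two measurements from above put the lever about 0.4 to 0.5 degrees past the tab, and the side view puts it about 0.3 degrees short. So it is on the tab to within about half a degree, though the views disagree on which side.
- **Tab:** Its measured position did not change beyond measurement noise.
- **Door:** A line fitted to the panel shows about 88 degrees of opening, the same before and after I let go of the handle. The gripper's position just before I let go gave 90 degrees.
- **Rest of the bench:** In the last pictures the stones, jar, bowl and brush are where they started. The arm partly hides the wooden block from above, but what shows of it has not moved. The wrist force readings I saw stayed at or below about 15 N; the highest came near the end of the door swing.

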